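# Put the spice jar away and click the cupboard door shut

## Robot

A 6-joint arm with a two-finger parallel gripper is mounted at the origin on a cart in front of the work surface, level with it; the furniture and walls round the work are solid. World frame = base frame: x ahead of the robot, y to its left, z up, the work surface at z = 0. Lengths are in m, angles in rad, forces in N, time in s.
With the tool pointing down it reaches from about 0.325 to 0.9 m from the base axis. Payload 6.1 kg.
Tool frame: the origin (TCP) lies midway between the tips of the shut fingers; the grasp point (between the pads) lies 19 mm behind it; z points along the fingers, y is the line along which they close (so a half turn about z gives the same grasp; the last joint's range is limited). The gripper opens to 85 mm and grips with 20 to 120 N. Pads are 22 mm wide; open, the fingers measure 114 mm over their backs; the gripper's body (76 mm by 85 mm) begins 54 mm behind the grasp point. The pads swing forward as they close: fully open they stand 13 mm farther back than shut.
Start: joints at [-1.353, 0.22, 1.526, -0, 1.395, -0.126], TCP at [0.211, -0.588, 0.231] pointing down, gripper open.
Joint ranges: [-2.98, 2.98], [-0.91, 2.08], [0.09, 2.57], [-1.24, 4.39], [0.2, 2.65], [-2.68, 2.68]. Speed limits (rad/s): [2.57, 2.57, 3.01, 3.14, 3.14, 3.14].

## Interface

Orientations are given as [roll, pitch, yaw] about the fixed x, y, z axes, in that order (R = Rz(yaw) Ry(pitch) Rx(roll)).
In Python, from plant import manip, kin, eyes, finder, monitor gives the robot as it stands. Calls block until the motion is done:
- manip.movep(position, orientation): joint-space move of the TCP to a pose.
- manip.move_l(position, feed=0.15, rotation=None, max_force=None): straight line of the TCP; rotation=None keeps the orientation; feed is the mean speed in m/s. With max_force (N) it stops when the force on the tool has changed by that much, and returns True; else False.
- manip.set_joints(angles): joint-space move.
- manip.gripper_to(opening, f_grip=None): finger opening in m; f_grip is the grip in N (None keeps the last); returns when the fingers have stopped.
- manip.hold(seconds).
- kin.inverse_kinematics(position, orientation): joint angles nearest the present ones, or None.
- eyes.get_image(name): name is "scene" or "top" or "wrist"; returns (picture, depth): 400x640x3 uint8, red, green, blue; 400x640 float32, m along the optical axis (not along the pixel's ray), 0 where there is no reading.
- eyes.get_calibration(name): a dict with "intrinsics" (3x3 intrinsics, pixels), "dist_coeffs" ([k1, k2, p1, p2, k3] as OpenCV has them; the pictures are not rectified), "world_from_camera" (4x4, takes a point from camera to world coordinates). Camera axes: x right, y down, z forward; pixel columns grow to the right and rows downward; lengths in m; the calibration is good to about 2 mm. A picture is of the moment at which its call begins: read the wrist's pose just before it. get_calibration takes no time and is no camera call; for the wrist camera it gives the pose at the moment of the call.
A pose or a line that the arm cannot do raises manip.Unreachable and nothing moves.
- manip.job_done(): hands the job in; it is judged then, once.
Trained networks look in the newest picture that a camera, given by its name, has taken for a name from the list of things; names that differ only in an ending like _2 or _b are one class to them, and where a whole thing is asked for, a point or a joint stands for the part that bears it (a point fixed in the world has none). Each returns a list of dicts, best first, with "confidence" (0 to 1); they miss things now and then, are a little off and sometimes report something else, mostly with a low value. They report only what shows in the picture. A call takes as long as a camera call.
- finder.silhouettes(target, camera): "region" (400x640 bool, what is visible of it) and "uv" ([column, row] in pixels, amid what is visible of it).
Readings, each from a call of its own:
- monitor.read_time_s(): time.
- monitor.read_q(): joint angles.
- monitor.read_joint_velocities(): joint speeds.
- monitor.read_joint_torque(): joint torques, N m.
- monitor.read_eef_pos(): TCP position.
- monitor.read_tcp_rot(): TCP orientation.
- monitor.read_ft_force(): force on the tool from outside, world axes, zero at the start.
- monitor.read_torque(): the same for the moment, N m.
- monitor.read_opening(): finger opening in m.
- monitor.read_grasp_force(): force on a finger pad.
Only numpy, scipy, OpenCV 4.12 (cv2) and the standard library are available. Lean on these libraries where they do the work, as an engineer would, in place of code of your own. Each camera call takes 0.05 s, during which the arm holds its last target. There are 200 camera calls.

## Task

Put the spice jar with the orange-brown spice in it away: stand it upright on the pull-out tray of the little wooden cupboard, slide the tray fully home, and then push the cupboard door shut until its catch holds it. Do not slam the door, do not knock the jar over, and leave everything else on the worktop where it is.

Things in the scene. Friction and masses are not known exactly. Their poses are not given: they have to be found in the camera images.
- cupboard: Small brown wooden cupboard, fixed: 200 mm wide (y), 135 deep (x), 157 high; walls 10 mm, roof 12 mm. Origin at worktop level under the middle of the front edge of its body (door not counted); +x points into the cupboard, +y to the hinge side (left seen from the front), z up. The open front is its plane x = 0. Turned up to 0.15 rad about the vertical.
- door (a joint): Door angle, rad: 0 = shut on its stop; grows as it swings out towards the robot, up to 1.9; starts at 1.3 to 1.75. It swings easily and stays where left, but within 0.08 rad of shut a sprung roller catch resists (about 6 to 9 N at 150 mm from the hinge). Past about 0.03 rad the catch pulls the door in and holds it at 0; let go earlier, it is pushed back out to about 0.08 rad or more.
- door_hinge (a point): On the door's vertical hinge axis (cupboard x = 0, y = +100 mm), 157 mm above the worktop, level with the door's top edge. Its axes turn with the door: -y runs along the door to its free edge, -x points out of its outer face. Door shut: same axes as the cupboard.
- door_edge (a point): Top corner of the door's free edge, on the outer face; axes as door_hinge, from which it lies 200 mm along -y and 22 mm along -x. The door is a wooden shell 200 mm wide, 22 mm thick, from 5 to 157 mm above the worktop. Its outer face is flat but for a steel knob, 24 mm wide, 24 mm proud, 24 mm from the free edge, 50 mm above the worktop.
- carrier (a joint): How far the cupboard's pull-out tray is drawn out towards the robot (cupboard -x), m: 0 = fully home against its firm stop, up to 0.12; starts at 0.10 to 0.12. Slides with about 1.5 N of friction and stays where left. The door cannot close while the tray is out, and shutting the door does not bring the tray fully home.
- carrier_floor (a point): Middle of the tray's inner floor (20.5 mm above the worktop), moving with the tray; axes as the cupboard. The floor inside the tray's 10 mm high rim is 103 mm (x) by 124 mm (y).
- carrier_bar (a point): Middle of the tray's pull bar, moving with the tray: level steel bar 10 mm thick, 100 mm long (along y), 125 mm above the worktop, on two posts at the tray's front corners, 65.5 mm in front of carrier_floor. Tray home, the bar stands 6 mm in front of the cupboard's front plane, so it can be pushed home from outside with fingers pointing down. Axes as the cupboard.
- spice_orange: The spice jar to put away: clear glass with an orange-brown spice in it, black cap with an orange-brown top, round, 41 mm in diameter, 105 mm tall, about 0.11 kg (0.08 to 0.15). Origin at the centre of its underside, z along its axis. It stands upright on the worktop to the right of the cupboard, and changes places with the other jar.
- herb_jar: Another spice jar, clear glass with green herbs in it, all-black cap, same size (41 mm in diameter, 105 mm tall), origin at the centre of its underside. Leave it where it is.
- striped_mug: White mug with a thin line round it, 82 mm across, 94 mm tall, origin under its centre. Leave it.
- pasta_jar: Glass jar of pasta with a red lid, 81 mm across, 163 mm tall, origin under its centre. Leave it.
- flat_tin: Flat fish tin, 63 x 105 x 26 mm, lying on the worktop, origin under its centre. Leave it.
- food_tin: Food tin with a red label, 75 mm across, 58 mm tall, origin under its centre. Leave it.
- apple: Red apple, 77 mm across, origin under its centre. Leave it.

How it is judged:
By the outcome, as a careful person would: the job done as asked, in the order asked, and still so for the second after the job is handed in, with the robot touching nothing.
It also fails if it takes over 72 s, if anything falls off the work surface, if the arm or the gripper's body presses on something with over 40 N, if the wrist force passes 120 N, or if a joint passes its speed limit or range.

## Working session

There is one attempt and no reset: what is moved stays moved. The work goes in short steps, each a Python script; the robot and the scene stay as the last script left them, time stands still between calls to the robot, and variables do not carry over. Pictures are saved under pics/ and viewed, at most 10 in all, crops included, and the job is handed in when it is done.

```bash
ls; mkdir -p pics; cat > h.py <<'E'
import numpy as np, cv2
from plant import manip, kin, eyes, finder, monitor
def shot(cam, name=None):
    T=eyes.get_calibration(cam)
    im,d=eyes.get_image(cam)
    if name: cv2.imwrite('pics/'+name, im[:,:,::-1])
    return im,d,T
def cloud(d,C,mask=None):
    K=np.array(C['intrinsics']);D=np.array(C['dist_coeffs']);T=np.array(C['world_from_camera'])
    m=d>0
    if mask is not None: m&=mask
    v,u=np.nonzero(m)
    if len(u)==0: return np.zeros((0,3)),u,v
    n=cv2.undistortPoints(np.stack([u,v],1).astype(float)[:,None],K,D)[:,0]
    z=d[v,u]
    P=np.c_[n*z[:,None],z]@T[:3,:3].T+T[:3,3]
    return P,u,v
E
python3 - <<'E'
from h import *
for c in ['scene','top']:
    im,d,C=shot(c,c+'0.png')
    print(c,np.round(C['world_from_camera'],3).tolist())
    for t in ['cupboard','door','carrier','carrier_bar','spice_orange','herb_jar','pasta_jar','striped_mug','flat_tin','food_tin','apple']:
        for r in finder.silhouettes(t,c)[:2]:
            P,u,v=cloud(d,C,r['region'])
            if len(P): print(t,round(r['confidence'],2),np.round(r['uv']),len(P),np.round(np.percentile(P,[2,50,98],axis=0),3).tolist())
print(monitor.read_time_s())
E
```

```text
pics
plant.py
scene [[0.434, -0.46, 0.774, -0.614], [-0.901, -0.24, 0.362, -0.594], [0.019, -0.855, -0.519, 0.881], [0.0, 0.0, 0.0, 1.0]]
cupboard 0.81 [311. 188.] 5918 [[0.446, -0.108, 0.012], [0.631, 0.044, 0.072], [0.761, 0.142, 0.161]]
door 0.73 [272. 194.] 1631 [[0.442, 0.104, 0.009], [0.537, 0.13, 0.086], [0.634, 0.148, 0.16]]
carrier 0.7 [305. 214.] 880 [[0.503, -0.054, 0.018], [0.564, 0.012, 0.024], [0.633, 0.08, 0.128]]
carrier 0.6 [312. 190.] 5880 [[0.446, -0.108, 0.012], [0.63, 0.045, 0.072], [0.76, 0.141, 0.161]]
carrier_bar 0.8 [304. 209.] 1058 [[0.504, -0.058, 0.005], [0.558, 0.013, 0.024], [0.634, 0.081, 0.131]]
carrier_bar 0.41 [270. 195.] 1578 [[0.442, 0.106, 0.012], [0.537, 0.13, 0.086], [0.633, 0.149, 0.16]]
spice_orange 0.27 [271. 198.] 1650 [[0.442, 0.104, 0.01], [0.536, 0.13, 0.086], [0.638, 0.152, 0.16]]
herb_jar 0.77 [362. 245.] 443 [[0.412, -0.25, 0.005], [0.419, -0.234, 0.065], [0.445, -0.213, 0.109]]
pasta_jar 0.78 [261. 165.] 218 [[0.558, 0.184, 0.036], [0.702, 0.267, 0.086], [0.73, 0.281, 0.164]]
striped_mug 0.84 [378. 199.] 813 [[0.653, -0.232, 0.001], [
[... 1278 characters left out ...]
0.73 [384. 232.] 221 [[0.413, -0.248, 0.018], [0.427, -0.227, 0.103], [0.449, -0.212, 0.109]]
pasta_jar 0.72 [194. 151.] 1097 [[0.668, 0.265, 0.01], [0.692, 0.293, 0.158], [0.74, 0.339, 0.166]]
striped_mug 0.88 [367. 146.] 814 [[0.655, -0.232, 0.002], [0.719, -0.196, 0.044], [0.748, -0.155, 0.096]]
flat_tin 0.7 [193. 150.] 1088 [[0.668, 0.265, 0.011], [0.692, 0.293, 0.158], [0.74, 0.339, 0.166]]
flat_tin 0.65 [304. 264.] 710 [[0.33, -0.04, 0.005], [0.366, 0.008, 0.022], [0.401, 0.056, 0.028]]
food_tin 0.71 [198. 267.] 604 [[0.337, 0.294, 0.007], [0.371, 0.325, 0.054], [0.404, 0.363, 0.06]]
apple 0.92 [438. 253.] 499 [[0.339, -0.429, 0.042], [0.372, -0.394, 0.063], [0.404, -0.364, 0.071]]
1.2
```

```bash
python3 - <<'E'
import cv2
a=cv2.imread('pics/scene0.png');b=cv2.imread('pics/top0.png')
a=cv2.resize(a[130:310,210:440],None,fx=2,fy=2);b=cv2.resize(b[110:310,160:470],None,fx=2,fy=2)
import numpy as np
w=800
h=np.zeros((a.shape[0]+0,0,3))
out=np.zeros((600,800,3),np.uint8)
out[:360,:460]=a
b2=cv2.resize(b,(800-460,int(400*340/620)))
out[:b2.shape[0],460:]=b2
cv2.imwrite('pics/v1.png',out)
cv2.imwrite('pics/v2.png',b)
E
```

```text
(no output)
```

View pics/v1.png

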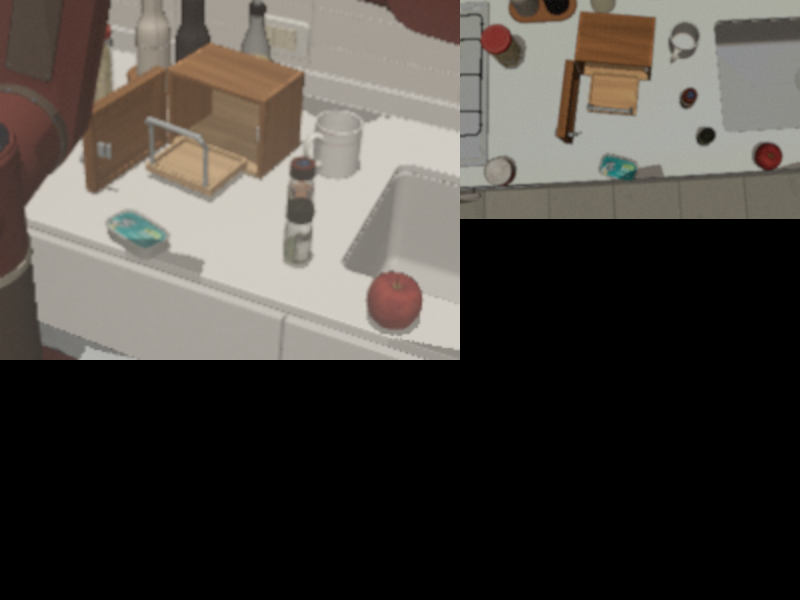

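View pics/v2.png

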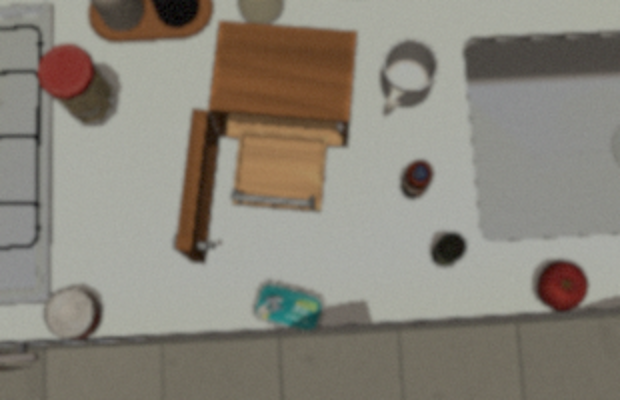

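The jar at v2 (417,178), which is the rear one in the scene view (302,172), has the reddish-brown top and the orange-brown contents. The all-black cap at (449,248) is the herb jar. The tray is out with its bar at the front, and the door stands open about 90° on the left. Next I'll fit the poses.

```bash
python3 - <<'E'
from h import *
def fit(P):
    c=np.array([0.70,0.025]);yaw=-0.03
    for _ in range(30):
        R=np.array([[np.cos(yaw),-np.sin(yaw)],[np.sin(yaw),np.cos(yaw)]])
        L=(P-c)@R
        k=(abs(L[:,0])<.0675+.006)&(abs(L[:,1])<.1+.006)
        r=cv2.minAreaRect(P[k].astype(np.float32))
        Q=L[k]; lo,hi=np.percentile(Q,[.7,99.3],axis=0)
        c=c+R@((lo+hi)/2)
        S=np.cov(((P[k]-P[k].mean(0))).T); w,V=np.linalg.eigh(S); a=V[:,0]*np.sign(V[0,0]); yaw=np.arctan2(a[1],a[0])
    return c,yaw,hi-lo,k.sum()
for cam in ['top','scene']:
    im,d,C=shot(cam)
    P,u,v=cloud(d,C)
    # heights
    k=(P[:,0]>.66)&(P[:,0]<.75)&(P[:,1]>-.05)&(P[:,1]<.1)&(P[:,2]>.12); print(cam,'roof z',np.median(P[k,2]))
    k=(abs(P[:,0]-.58)<.02)&(abs(P[:,1]-.01)<.03)&(P[:,2]<.05); print('floor z',np.median(P[k,2]))
    k=(abs(P[:,2]-.157)<.008)&(abs(P[:,0]-.7)<.12)&(abs(P[:,1]-.02)<.15)
    c,yaw,s,n=fit(P[k,:2]); R=np.array([[np.cos(yaw),-np.sin(yaw)],[np.sin(yaw),np.cos(yaw)]])
    o=c-R@[.0675,0]; print('origin',o.round(4),'yaw',yaw.round(4),s.round(4),n)
    L=np.c_[(P[:,:2]-o)@R,P[:,2]]
    # bar
    k=(L[:,2]>.115)&(L[:,2]<.14)&(L[:,0]<-.07)&(L[:,0]>-.15)&(abs(L[:,1])<.045)
    B=L[k];print('bar',len(B),np.percentile(B,[5,50,95],axis=0).round(4).tolist(),np.polyfit(B[:,1],B[:,0],1).round(3))
    k=(abs(L[:,2]-.157)<.008)&(L[:,0]<-.03)&(L[:,0]>-.25)&(L[:,1]>.05)&(L[:,1]<.2)
    D=L[k,:2]; S=np.cov((D-D.mean(0)).T);w,V=np.linalg.eigh(S);a=V[:,1]*-np.sign(V[0,1]);print('door',len(D),D.mean(0).round(4),'dir',a.round(3),'angle',np.arctan2(-a[0],-a[1]).round(3),D[:,0].min().round(3))
    k=(abs(P[:,0]-.54)<.05)&(abs(P[:,1]+.19)<.05)&(P[:,2]>.095)
    J=P[k];print('jar cap',len(J),np.percentile(J,[3,50,97],axis=0).round(4).tolist(),((np.percentile(J,3,axis=0)+np.percentile(J,97,axis=0))/2).round(4))
print(monitor.read_tcp_rot(),monitor.read_opening(),monitor.read_time_s())
E
```

```text
top roof z 0.15744119930937162
floor z 0.01959279497120736
origin [0.6227 0.0042] yaw -0.1424 [0.1344 0.1981] 3256
bar 113 [[-0.1194, -0.0381, 0.1255], [-0.1155, 0.0015, 0.129], [-0.1103, 0.0406, 0.1324]] [ 0.003 -0.115]
door 506 [-0.1165  0.1109] dir [-1.     0.006] angle 1.576 -0.2
jar cap 158 [[0.5225, -0.2098, 0.0994], [0.5399, -0.1922, 0.1041], [0.5579, -0.1749, 0.1092]] [ 0.5402 -0.1923  0.1043]
scene roof z 0.15923488734264013
floor z 0.021866574502023783
origin [0.6205 0.0045] yaw -0.1042 [0.1388 0.2042] 1159
bar 74 [[-0.1191, -0.0414, 0.1235], [-0.1134, -0.0018, 0.1292], [-0.1087, 0.0386, 0.1337]] [ 0.034 -0.113]
door 208 [-0.1073  0.1114] dir [-1.     0.002] angle 1.572 -0.189
jar cap 98 [[0.5209, -0.2092, 0.0958], [0.5344, -0.1924, 0.1055], [0.5552, -0.1743, 0.1093]] [ 0.5381 -0.1918  0.1026]
[-3.14156309e+00 -1.03295347e-05  3.43806362e-01] 0.08583755857320151 1.3
```

```bash
cat >> h.py <<'E'
Y=-0.141; O=np.array([.6220,.0050]); Rc=np.array([[np.cos(Y),-np.sin(Y)],[np.sin(Y),np.cos(Y)]])
ROT=[np.pi,0,Y]
def W(x,y,z): return [*(O+Rc@[x,y]),z]
E
python3 - <<'E'
from h import *
q=kin.inverse_kinematics(W(-.057,0,.2),ROT);print(np.round(q,2))
J=[.5393,-.192]
manip.movep([*J,.24],ROT)
im,d,C=shot('wrist','w1.png')
for t in ['spice_orange','herb_jar']:
    for r in finder.silhouettes(t,'wrist')[:2]:
        P,u,v=cloud(d,C,r['region']); P=P[P[:,2]>.09]
        if len(P)>10: print(t,round(r['confidence'],2),len(P),np.percentile(P,[3,50,97],axis=0).round(4).tolist(), np.median(im[r['region']],axis=0))
print(monitor.read_time_s(),monitor.read_eef_pos(),monitor.read_q())
E
```

```text
[-0.12  0.1   1.72 -0.    1.32  1.6 ]
spice_orange 0.83 1485 [[0.5269, -0.211, 0.0948], [0.5453, -0.1939, 0.1052], [0.562, -0.1764, 0.1066]] [61. 48. 42.]
spice_orange 0.24 1714 [[0.5039, -0.0404, 0.0949], [0.515, 0.0128, 0.128], [0.5822, 0.072, 0.1316]] [147. 108.  62.]
herb_jar 0.71 1216 [[0.4205, -0.2477, 0.0923], [0.4411, -0.2308, 0.105], [0.4556, -0.2136, 0.1064]] [47. 47. 39.]
3.3167 [ 0.53904466 -0.19285183  0.2399252 ] [-4.81232082e-01  8.99675483e-02  1.65630305e+00 -1.22394318e-04
  1.39542369e+00  1.23184617e+00]
```

View pics/w1.png

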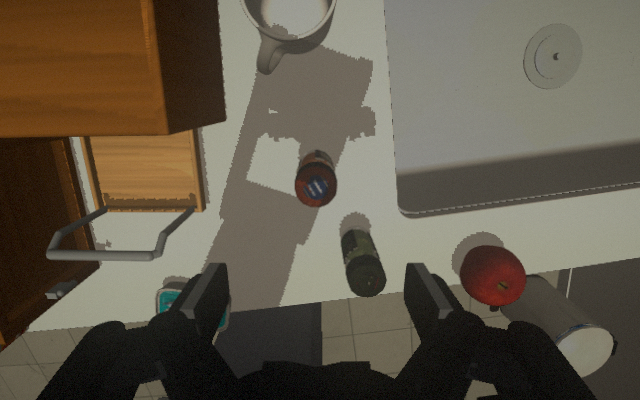

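The wrist view confirms it: the orange-brown-capped jar is at (315,185) and the herb jar at (362,265), and the gap between them is clear.

```bash
python3 - <<'E'
from h import *
J=[.5425,-.193]
print(manip.move_l([*J,.047],feed=.15,max_force=10))
manip.gripper_to(.03,f_grip=30)
print('grip',monitor.read_opening(),monitor.read_grasp_force())
manip.move_l([*J,.20],feed=.15)
print('lift',monitor.read_opening(),monitor.read_ft_force())
if monitor.read_opening()>.036:
    manip.move_l(W(-.057,0,.20),feed=.15)
    im,d,C=shot('wrist','w2.png')
    shot('scene','s2.png')
print(monitor.read_time_s())
E
python3 -c "
import cv2,numpy as np
a=cv2.imread('pics/w2.png');b=cv2.imread('pics/s2.png')[100:300,200:440]
o=np.zeros((400,800,3),np.uint8);o[:250,:400]=cv2.resize(a,(400,250));o[:333,400:]=cv2.resize(b,(400,333));cv2.imwrite('pics/v3.png',o)"
```

```text
False
grip 0.04008483320393122 30.03166738897562
lift 0.040078286890895036 [-0.65825464  0.40512616 -2.10827058]
8.025
```

View pics/v3.png

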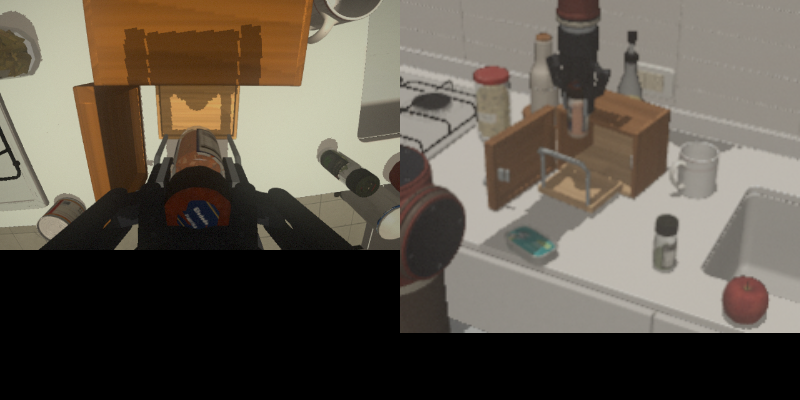

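The jar is held upright over the tray: scene panel (577,115), with the tray below it. Next I'll lower and release it, then check.

```bash
python3 - <<'E'
from h import *
manip.move_l(W(-.057,0,.085),feed=.12)
print(manip.move_l(W(-.057,0,.065),feed=.03,max_force=4),monitor.read_eef_pos(),monitor.read_ft_force())
manip.gripper_to(.064)
manip.move_l(W(-.057,0,.25),feed=.12)
manip.move_l(W(-.20,0,.25),feed=.2)
im,d,C=shot('wrist','w3.png')
P,u,v=cloud(d,C);L=np.c_[(P[:,:2]-O)@Rc,P[:,2]]
k=(abs(L[:,0]+.057)<.035)&(abs(L[:,1])<.04)&(L[:,2]>.115)&(L[:,2]<.14);print('cap',k.sum(),np.percentile(L[k],[3,50,97],axis=0).round(4).tolist())
k=(L[:,2]>.115)&(L[:,2]<.14)&(L[:,0]<-.095)&(L[:,0]>-.15)&(abs(L[:,1])<.06);print('bar',np.percentile(L[k],[3,50,97],axis=0).round(4).tolist())
shot('scene','s3.png')
print(monitor.read_time_s())
E
python3 -c "
import cv2,numpy as np
a=cv2.imread('pics/w3.png');b=cv2.imread('pics/s3.png')[100:300,200:440]
o=np.zeros((400,800,3),np.uint8);o[:250,:400]=cv2.resize(a,(400,250));o[:333,400:]=cv2.resize(b,(400,333));cv2.imwrite('pics/v4.png',o)"
```

```text
True [0.56593273 0.01317303 0.06793797] [1.35261964 0.41988669 4.30509258]
cap 2055 [[-0.0751, -0.0173, 0.1207], [-0.0592, -0.0004, 0.1255], [-0.0455, 0.0173, 0.1271]]
bar [[-0.1149, -0.0552, 0.1184], [-0.1104, -0.0004, 0.1292], [-0.1052, 0.054, 0.1311]]
12.7
```

View pics/v4.png

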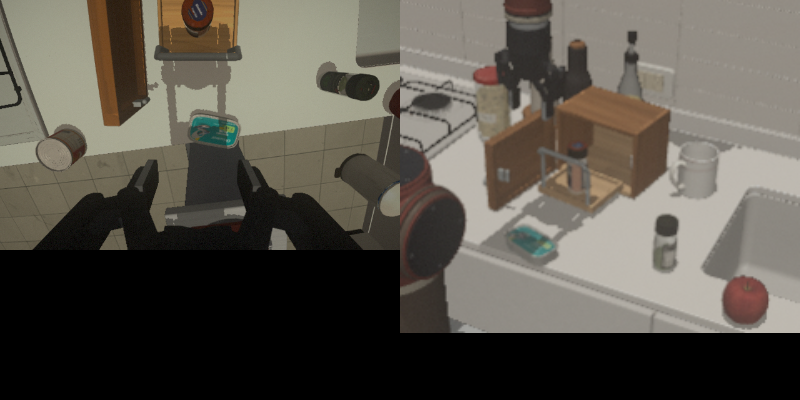

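The jar stands upright in the tray: scene panel (577,165), wrist panel (197,12). Now I'll push the tray home by its bar.

```bash
python3 - <<'E'
from h import *
manip.gripper_to(0.0)
manip.move_l(W(-.165,0,.107),feed=.15)
print(manip.move_l(W(-.14,0,.107),feed=.05,max_force=8))
print(manip.move_l(W(-.004,0,.107),feed=.035,max_force=12))
p=np.array(monitor.read_eef_pos());print('tip cup',(p[:2]-O)@Rc,p[2],monitor.read_ft_force())
manip.move_l(W(-.10,0,.107),feed=.1)
manip.move_l(W(-.14,0,.25),feed=.2)
im,d,C=shot('wrist','w4.png')
P,u,v=cloud(d,C);L=np.c_[(P[:,:2]-O)@Rc,P[:,2]]
k=(L[:,2]>.115)&(L[:,2]<.138)&(L[:,0]<.02)&(L[:,0]>-.15)&(abs(L[:,1])<.06);print('bar',k.sum(),np.percentile(L[k],[3,50,97],axis=0).round(4).tolist())
shot('scene','s4.png')
print(monitor.read_time_s())
E
python3 -c "
import cv2,numpy as np
a=cv2.imread('pics/w4.png');b=cv2.imread('pics/s4.png')[100:300,200:440]
o=np.zeros((400,800,3),np.uint8);o[:250,:400]=cv2.resize(a,(400,250));o[:333,400:]=cv2.resize(b,(400,333));cv2.imwrite('pics/v5.png',o)"
```

```text
False
True
tip cup [-1.81834397e-02 -4.79398240e-05] 0.10626988199925119 [ 0.27715398  0.0148982  -0.08114087]
bar 2196 [[-0.0073, -0.055, 0.1208], [-0.0031, -0.0005, 0.1292], [0.0023, 0.0531, 0.1312]]
20.1083
```

View pics/v5.png

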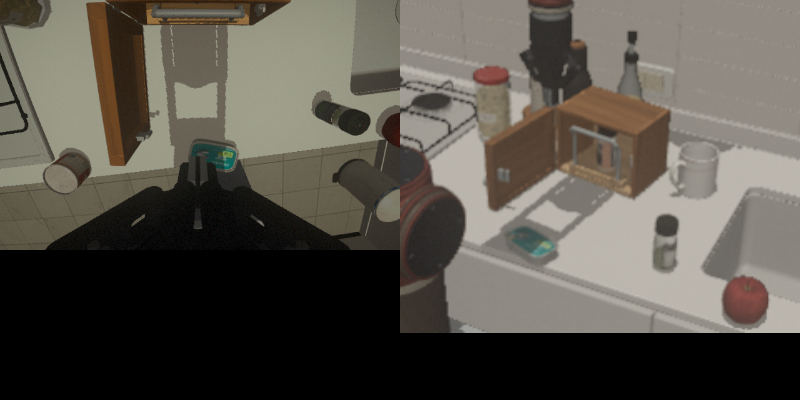

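```bash
python3 - <<'E'
from h import *
manip.move_l(W(-.06,0,.107),feed=.2)
manip.move_l(W(-.026,0,.107),feed=.1,max_force=12)
print(manip.move_l(W(-.006,0,.107),feed=.01,max_force=18))
p=np.array(monitor.read_eef_pos());print('tip cup',(p[:2]-O)@Rc,p[2],monitor.read_ft_force())
manip.move_l(W(-.06,0,.107),feed=.1)
manip.move_l(W(-.14,0,.25),feed=.2)
im,d,C=shot('wrist')
P,u,v=cloud(d,C);L=np.c_[(P[:,:2]-O)@Rc,P[:,2]]
k=(L[:,2]>.115)&(L[:,2]<.138)&(L[:,0]<.02)&(L[:,0]>-.15)&(abs(L[:,1])<.06);print('bar',k.sum(),np.percentile(L[k],[3,50,97],axis=0).round(4).tolist())
# door angle
k=(abs(L[:,2]-.157)<.008)&(L[:,0]<-.03)&(L[:,0]>-.25)&(L[:,1]>.05)&(L[:,1]<.2)
D=L[k,:2]; S=np.cov((D-D.mean(0)).T);w,V=np.linalg.eigh(S);a=V[:,1]*-np.sign(V[0,1]);print('door',len(D),D.mean(0),'angle',np.arctan2(-a[0],-a[1]).round(3))
# reach check for the arc
def pt(th,r,gap,z):
    # door dir (from hinge to edge) & outer normal in cupboard frame
    e=np.array([-np.sin(th),-np.cos(th)]); n=np.array([-np.cos(th),np.sin(th)])
    q=np.array([0,.1])+r*e+(.022+gap)*n
    return W(q[0],q[1],z)
for th in [1.6,1.2,.8,.4,0]:
    for ya in [Y,Y+.8,Y-.8,Y-1.57]:
        j=kin.inverse_kinematics(pt(th,.155,.02,.10),[np.pi,0,ya]);print(th,round(ya,2),pt(th,.155,.02,.1),None if j is None else np.round(j,2))
print(monitor.read_time_s())
E
```

```text
True
tip cup [-1.84330014e-02  3.10816072e-05] 0.10629287578898758 [-0.31793363  0.04161522  0.42363407]
bar 2247 [[-0.0073, -0.055, 0.1208], [-0.0031, -0.0013, 0.1292], [0.0023, 0.053, 0.1312]]
door 6413 [-0.10377725  0.10878184] angle 1.579
1.6 -0.14 [np.float64(0.4904071208203134), np.float64(0.1716550857492474), 0.1] [ 0.18  0.11  1.92 -0.    1.12  1.9 ]
1.6 0.66 [np.float64(0.4904071208203134), np.float64(0.1716550857492474), 0.1] [ 0.18  0.11  1.92 -0.    1.12  1.1 ]
1.6 -0.94 [np.float64(0.4904071208203134), np.float64(0.1716550857492474), 0.1] None
1.6 -1.71 [np.float64(0.4904071208203134), np.float64(0.1716550857492474), 0.1] None
1.2 -0.14 [np.float64(0.4755611140931466), np.float64(0.10959775632253008), 0.1] [ 0.06  0.03  2.   -0.    1.11  1.78]
1.2 0.66 [np.float64(0.4755611140931466), np.float64(0.10959775632253008), 0.1] [ 0.06  0.03  2.   -0.    1.11  0.98]
1.2 -0.94 [np.float64(0.4755611140931466), np.float64(0.10959775632253008), 0.1] [ 0.06  0.03  2.   -0.    1.11  2.58]
1.2 -1.71 [np.float64(0.4755611140931466), np.float64(0.10959775632253008), 0.1] None
0.8 -0.14 
[... 631 characters left out ...]
), 0.1] [-0.17  0.11  1.91 -0.    1.12  0.75]
0.4 -0.94 [np.float64(0.5202271894888865), np.float64(-0.007227767661032613), 0.1] [-0.17  0.11  1.91 -0.    1.12  2.35]
0.4 -1.71 [np.float64(0.5202271894888865), np.float64(-0.007227767661032613), 0.1] None
0 -0.14 [np.float64(0.5726874804247293), np.float64(-0.04355178074116894), 0.1] [-0.21  0.23  1.77 -0.    1.14  1.5 ]
0 0.66 [np.float64(0.5726874804247293), np.float64(-0.04355178074116894), 0.1] [-0.21  0.23  1.77 -0.    1.14  0.7 ]
0 -0.94 [np.float64(0.5726874804247293), np.float64(-0.04355178074116894), 0.1] [-0.21  0.23  1.77 -0.    1.14  2.3 ]
0 -1.71 [np.float64(0.5726874804247293), np.float64(-0.04355178074116894), 0.1] None
24.2833
```

The tray stops at the same place under 18 N, so it is home. Next I'll swing the door closed along its arc.

```bash
cat >> h.py <<'E'
def pt(th,r,z,extra=0.):
    e=np.array([-np.sin(th),-np.cos(th)]); n=np.array([-np.cos(th),np.sin(th)])
    g=.022+.008*abs(np.cos(th))+.0145*abs(np.sin(th))+extra
    q=np.array([0,.1])+r*e+g*n
    return W(q[0],q[1],z)
E
python3 - <<'E'
from h import *
r=.155;z=.1
manip.move_l(pt(1.58,r,.25,.03),feed=.2)
if manip.move_l(pt(1.58,r,z,.03),feed=.15,max_force=8): raise SystemExit('hit going down')
for th in np.linspace(1.55,.15,10):
    hit=manip.move_l(pt(th,r,z),feed=.08,max_force=12)
    if hit: print('hit',th,monitor.read_ft_force());break
p=np.array(monitor.read_eef_pos());print('tip cup',(p[:2]-O)@Rc,p[2],monitor.read_ft_force())
shot('scene','s5.png');print(monitor.read_time_s())
E
python3 -c "
import cv2,numpy as np
b=cv2.imread('pics/s5.png')[100:300,200:440]
cv2.imwrite('pics/v6.png',cv2.resize(b,(600,500)))"
```

```text
tip cup [-0.05495738 -0.04849363] 0.09987831702283809 [-0.30210142  0.29104526 -0.46085212]
31.25
```

View pics/v6.png

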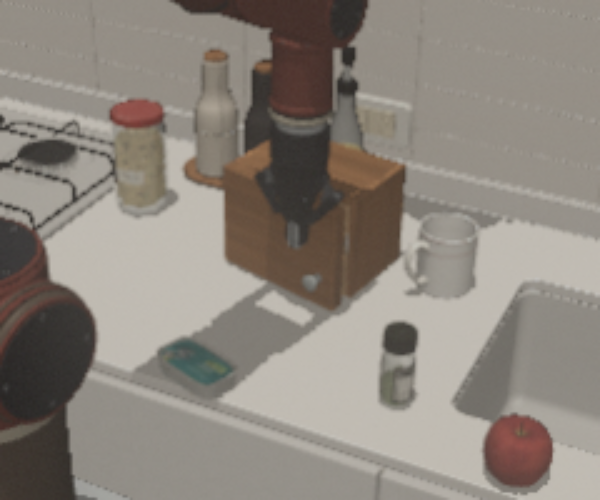

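The door is nearly shut, with a narrow gap at its free edge (340,245) and the fingers on its face at (297,235). Next comes a slow final push through the catch.

```bash
python3 - <<'E'
from h import *
r=.155;z=.1
print(manip.move_l(pt(0,r,z,-.012),feed=.02,max_force=20))
p=np.array(monitor.read_eef_pos());print('tip cup',(p[:2]-O)@Rc,monitor.read_ft_force())
manip.hold(.3)
manip.move_l(pt(0,r,z,.08),feed=.06)
manip.move_l(W(-.2,-.05,.28),feed=.2)
for cam in ['top','scene','wrist']:
    im,d,C=shot(cam,cam+'6.png')
    P,u,v=cloud(d,C);L=np.c_[(P[:,:2]-O)@Rc,P[:,2]]
    k=(L[:,2]>.07)&(L[:,2]<.15)&(L[:,0]<.0)&(L[:,0]>-.08)&(L[:,1]<.085)&(L[:,1]>-.085)
    if k.sum()>50:
        print(cam,k.sum(),'door face x',np.median(L[k,0]).round(4),'angle',np.arctan(-np.polyfit(L[k,1],L[k,0],1)[0]*-1).round(3))
    if cam!='wrist':
        for t in ['herb_jar','apple','striped_mug','flat_tin','pasta_jar','food_tin']:
            for s in finder.silhouettes(t,cam)[:1]:
                Q,_,_=cloud(d,C,s['region']);print(t,round(s['confidence'],2),np.median(Q,axis=0).round(3))
print(monitor.read_time_s())
E
python3 -c "
import cv2,numpy as np
a=cv2.imread('pics/wrist6.png');b=cv2.imread('pics/scene6.png')[100:300,200:440];c=cv2.imread('pics/top6.png')[110:310,160:470]
o=np.zeros((600,800,3),np.uint8);o[:250,:400]=cv2.resize(a,(400,250));o[:333,400:]=cv2.resize(b,(400,333));o[260:518,:400]=cv2.resize(c,(400,258));cv2.imwrite('pics/v7.png',o)"
```

```text
True
tip cup [-0.03334899 -0.05288451] [-0.20084858  0.52337572  0.20551774]
top 171 door face x -0.0208 angle 0.01
herb_jar 0.61 [ 0.429 -0.227  0.102]
apple 0.95 [ 0.373 -0.393  0.063]
striped_mug 0.74 [ 0.607 -0.006  0.155]
flat_tin 0.63 [0.367 0.013 0.022]
pasta_jar 0.59 [0.691 0.292 0.158]
food_tin 0.64 [0.371 0.325 0.054]
scene 845 door face x -0.0193 angle 0.001
herb_jar 0.96 [ 0.419 -0.235  0.067]
apple 0.68 [ 0.352 -0.402  0.056]
striped_mug 0.66 [ 0.68  -0.195  0.062]
flat_tin 0.85 [0.36  0.003 0.024]
pasta_jar 0.72 [0.683 0.287 0.1  ]
36.1083
```

View pics/v7.png

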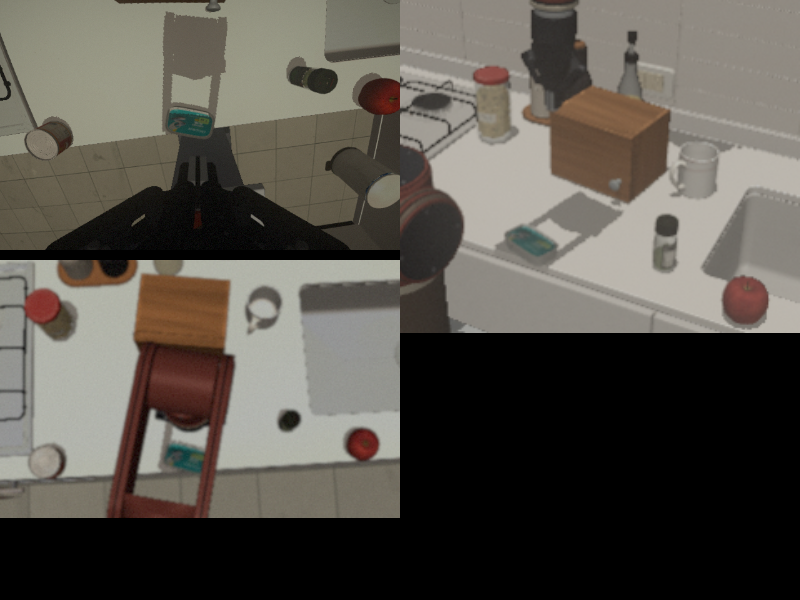

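The door is flush and held by its catch, scene panel (600,150): its face is about 20 mm in front of the body at an angle of about 0. Everything else is where it was, and the arm is clear.

```bash
python3 -c "
from h import *
print(manip.job_done())"
```

```text
the job is handed in; nothing more can be done
None
```

The orange-brown spice jar was set upright on the tray, the tray pushed fully home and the door closed onto its catch, nothing else was moved, and I handed the job in at about 36 s of the 72 s allowed (no verdict was returned).

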